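# Set a buckle rivet with bench locking pliers

## Robot

A 6-joint arm with a two-finger parallel gripper is mounted at the origin on the work surface. World frame = base frame: x ahead of the robot, y to its left, z up, the work surface at z = 0. Lengths are in m, angles in rad, forces in N, time in s.
With the tool pointing down it reaches from about 0.35 to 0.775 m from the base axis. Payload 5.5 kg.
Tool frame: the origin (TCP) lies at the very end of the fingers, on their centre line; the grasp point (between the pads) lies 19 mm behind it; x points along the fingers, y is the direction in which the jaws open and shut, and the axes are right-handed (so a half turn about x gives the same grasp; the last joint's range is limited). The gripper opens to 85 mm and grips with 20 to 120 N. Pads are 22 mm wide; open, the fingers measure 114 mm over their backs; the gripper's body (76 mm by 85 mm) begins 54 mm behind the grasp point. The pads swing forward as they close: fully open they stand 13 mm farther back than shut.
Start: joints at [1.117, 0.313, 0.046, 1.304, 0, 1.431], TCP at [0.178, 0.547, 0.231] pointing down, gripper open.
Joint ranges: [-2.76, 2.76], [-0.86, 1.69], [-1.03, 1.26], [-2.2, 2.34], [-1.47, 1.5], [-3.14, 3.14]. Speed limits (rad/s): [2.57, 2.57, 3.14, 3.14, 3.14, 3.14].

## Interface

Orientations are given as a unit quaternion [w, x, y, z].
In Python, from workcell import env gives the robot as it stands.
- The arm moves only by the tool drive_tool, never from a script. Its argument "plan" is a list that holds one entry, the list of rows, each a list of 7 numbers: the shift along the tool's x, y, z in cm, then the turn, a rotation vector about the tool's x, y, z in degrees, then the opening, from 0 (shut) to 1 (fully open). In form: [[[tx, ty, tz, wx, wy, wz, fingers], ...]]. A call has exactly 5 rows; each row shifts and turns the commanded pose from where the row before left it, along the tool's axes as they then stand; what a row does not reach is not made up. A row lasts 1/12 s, in which the tool goes at most 41.7 mm and 7.16 degrees, less where a joint would pass 70% of its speed; a pose out of reach is approached as far as the arm can. A call with a gripper value outside its range is refused whole. The fingers move at their own pace and stop on an object; "squeeze" is the grip in N (left out, the last holds). Time passes only in rows, so rows that do not move let the fingers close, or fill a call up. It gives the time, the measured TCP pose, the force and the opening at its end, in the units of the state.
- env.get_state(): the state, without advancing time (a new reading comes with each control period).
- env.read_camera(name): name is "scene" or "top"; returns the picture (480x640x3 uint8, red, green, blue); there is no depth.
- env.camera_model(name): a dict with "camera_matrix" (3x3 intrinsics, pixels), "k1" (the pictures are not rectified: a ray, as slopes to the right and down, at radius r is drawn at 1 + k1 r^2 times it, then the intrinsics apply), "camera_from_world" (4x4, takes a point from world to camera coordinates). Camera axes: x right, y down, z forward; pixel columns grow to the right and rows downward; lengths in m; the calibration is good to about 2 mm. A picture is of the moment at which its call begins. camera_model takes no time and is no camera call.
- env.hand_in(): hands the job in, once; it reports no verdict.
The state is a dict: "clock": time; "joint_pos": joint angles; "qvel": joint speeds; "tau": joint torques, N m; "tcp_pos": TCP position; "orientation": TCP orientation; "wrist_force": force on the tool from outside, world axes, zero at the start; "ft_torque": the same for the moment, N m; "finger_gap": finger opening in m.
Only numpy, scipy, OpenCV 4.12 (cv2) and the standard library are available. Lean on these libraries where they do the work, as an engineer would, in place of code of your own. Each camera call takes 0.05 s, during which the arm holds its last target.

## Task

Set the rivet that stands proud in the buckle: squeeze the handles of the bench-mounted locking pliers that hold this buckle until they snap over centre, and let go so that they stay locked by themselves with the rivet pressed home. Then flick their release lever outward so that the pliers spring open, leaving the rivet home in the buckle. Do the pressing with the pliers, not by touching the rivet, and leave the second, empty pliers alone.

Things in the scene. Friction and masses are not known exactly. Their poses are not given: they have to be found in the camera images.
- stand: Blue base (160 x 100 x 12 mm) fixed to the table, carrying pliers lying level, jaws at +x, handles to -x. Origin on the table under the pivot, z up; all positions below are in its frame, in mm. Brass buckle fixed between the jaws at x 43 to 107, top z 78, with a bore along y at x 55, z 62. Pivot bolt's top z 81. A twin stand without a buckle stands elsewhere.
- rivet: Loose 20 g steel rivet, shank 8 mm thick, 28 long, head 14 across, 4 thick. Origin on its axis at the head's underside, +y out through the head. Shank in the buckle's bore along the stand's y, head at +y, facing a jaw. Home, the head meets the buckle: origin at stand y = 15; it starts 5 to 8 mm farther out.
- handles (a joint): Closing angle of each handle about the pivot (stand's origin): 0 open, 0.19 rad shut; they move together. Sprung open below 0.125, shut above it: locks. Squeeze at x -80: 8 N on each; there 63 mm over the outside open, 32 shut, symmetric about y = 0. Steel bars x -45 to -125, z 52 to 72, 11 thick, free beneath.
- release (a joint): Release lever on the +y handle: dark blade 60 long, 5 thick, z 54 to 70, behind the tails. Pliers shut: pivot x -118 y 12.5, round 10 mm tip x -178 y 12.5 (open: tip 34 farther to +y). 0 rest, sprung, under 1 N; tip pushed to +y: 0.4 rad, then it carries the handle and at 4 N, about 35 mm in all, the pliers pop open. On its -y side it is free behind x -140.
- spare_handles (a joint): Closing angle of the twin, empty pliers' handles (same build and scale, no buckle between the jaws): 0 fully open, 0.19 rad shut. To be left open.

How it is judged:
By the outcome, as a careful person would: the job done as asked, in the order asked, and still so for the second after the job is handed in, with the robot touching nothing.
It also fails if it takes over 42 s, if anything falls off the work surface, if the arm or the gripper's body presses on something with over 40 N, if the wrist force passes 120 N, or if a joint passes its speed limit or range.

## Working session

There is one attempt and no reset: what is moved stays moved. The work goes in short steps, Python scripts to look and compute and a tool call to move; the robot and the scene stay as the last step left them, time stands still between calls to the robot, and variables do not carry over. Pictures are saved under pics/ and viewed, and the job is handed in when it is done.

Besides the shell and the picture viewer there is one more tool, called as name(argument=value, ...), one argument or row to a line, values as JSON. drive_tool: Moves the arm, as the interface text tells. Its arguments: {"type":"object","properties":{"plan":{"type":"array","items":{"type":"array","items":{"type":"array","items":{"type":"number"}}}},"squeeze":{"type":"number"}},"required":["plan"]}

```bash
mkdir -p pics; ls; python3 - <<'E'
from workcell import env
import cv2,numpy as np
s=env.get_state()
for k,v in s.items(): print(k,np.round(v,4))
for n in("scene","top"):
    im=env.read_camera(n); cv2.imwrite(f"pics/{n}0.png",im[:,:,::-1])
    m=env.camera_model(n); print(n,m)
E
```

```text
pics
clock 0.0
joint_pos [1.1174 0.314  0.045  1.3036 0.     1.4312]
qvel [ 0.0006 -0.0005 -0.0018  0.0004 -0.0009  0.0008]
tau [ 1.00000e-03 -4.80629e+01  2.98533e+01  1.93000e-02 -3.00000e-04
 -0.00000e+00]
tcp_pos [0.1773 0.5465 0.2304]
orientation [ 0.6982  0.1099  0.6986 -0.1111]
wrist_force [ 0.1818 -0.6141  0.1335]
ft_torque [-0.0052  0.0418  0.0261]
finger_gap 0.0853
scene {'camera_matrix': array([[478.14598991,   0.        , 315.90186759],
       [  0.        , 478.14598991, 228.95253577],
       [  0.        ,   0.        ,   1.        ]]), 'k1': -0.11942489577587935, 'camera_from_world': array([[-6.83731185e-01,  7.29733786e-01, -5.18496103e-04,
         4.40995128e-01],
       [ 3.90148492e-01,  3.64952798e-01, -8.45336389e-01,
        -1.87800580e-01],
       [-6.16681297e-01, -5.78185141e-01, -5.34234145e-01,
         1.29214391e+00],
       [ 0.00000000e+00,  0.00000000e+00,  0.00000000e+00,
         1.00000000e+00]])}
top {'camera_matrix': array([[571.599428  ,   0.        , 327.86509735],
       [  0.        , 571.599428  , 247.96192398],
       [  0.        ,   0.        ,   1.        ]]), 'k1': -0.14678476008075314, 'camera_from_world': array([[-0.00993042, -0.99993836, -0.00496562, -0.00562369],
       [-0.99440649,  0.01039744, -0.10510766,  0.64051522],
       [ 0.10515281,  0.00389408, -0.99444845,  0.95244425],
       [ 0.        ,  0.        ,  0.        ,  1.        ]])}
```

View pics/scene0.png

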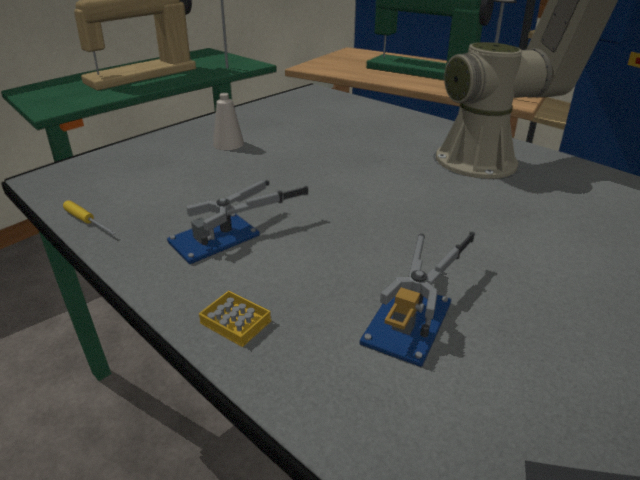

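View pics/top0.png

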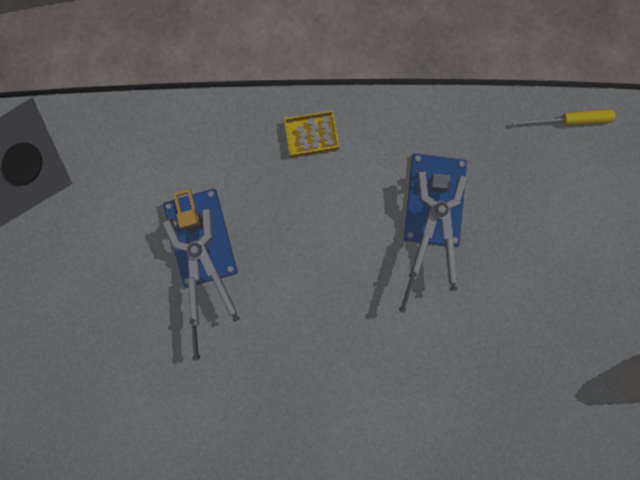

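The top view shows the buckle pliers on the left: pivot at about (195,250), lever blade at about (195,340). The empty twin has its pivot at about (441,210). Next I'll measure the buckle stand.

```bash
cat > h.py <<'E'
import cv2,numpy as np
from workcell import env
def ray(n,px):
    m=env.camera_model(n);K=m["camera_matrix"]
    p=cv2.undistortPoints(np.array(px,float).reshape(-1,1,2),K,np.array([m["k1"],0,0,0,0.]))[:,0]
    T=m["camera_from_world"];R=T[:3,:3]
    return -R.T@T[:3,3],np.c_[p,np.ones(len(p))]@R
def onz(n,px,z):
    o,d=ray(n,px); return o+d*((z-o[2])/d[:,2])[:,None]
def proj(n,P):
    m=env.camera_model(n);T=m["camera_from_world"]
    q=cv2.projectPoints(np.array(P,float).reshape(-1,1,3),cv2.Rodrigues(T[:3,:3])[0],T[:3,3],m["camera_matrix"],np.array([m["k1"],0,0,0,0.]))[0][:,0]
    return q
E
python3 - <<'E'
from h import *
im=cv2.imread("pics/top0.png");hsv=cv2.cvtColor(im,cv2.COLOR_BGR2HSV)
mk=cv2.inRange(hsv,(105,120,40),(125,255,255))
mk=cv2.morphologyEx(mk,cv2.MORPH_CLOSE,np.ones((3,3)))
nl,l,st,c=cv2.connectedComponentsWithStats(mk)
for i in range(1,nl):
    if st[i,4]>50: print(i,st[i],c[i])
sel=np.zeros_like(mk); sel[150:300,150:250]=mk[150:300,150:250]
pts=cv2.findNonZero(sel)[:,0]
W=onz("top",pts,0.012)[:,:2]
r=cv2.minAreaRect((W*1000).astype(np.float32));print(r);print(cv2.boxPoints(r))
crop=cv2.resize(im[170:380,130:270],None,fx=4,fy=4,interpolation=cv2.INTER_CUBIC)
cv2.imwrite("pics/crop0.png",cv2.convertScaleAbs(cv2.resize(crop[:],(400*1,600)) if 0 else cv2.resize(im[170:370,130:290],(640,800))[:600],alpha=1.6))
cv2.imwrite("pics/cropA.png",cv2.convertScaleAbs(cv2.resize(im[180:280,140:260],(720,600),interpolation=cv2.INTER_CUBIC),alpha=1.8))
cv2.imwrite("pics/cropB.png",cv2.convertScaleAbs(cv2.resize(im[270:370,140:260],(720,600),interpolation=cv2.INTER_CUBIC),alpha=1.8))
E
```

```text
1 [ 405  154   61   87 2019] [428.8315998  189.65923725]
2 [ 193  189   44   88 1480] [216.28040541 233.15878378]
4 [179 197  12  14 119] [184.35294118 203.43697479]
5 [451 196  12  50 300] [456.57333333 220.02333333]
6 [165 201  12  19 124] [171.21774194 211.09677419]
8 [429 221  16  23 194] [437.39175258 234.56185567]
9 [177 228  26  15 232] [188.99568966 235.11206897]
10 [175 249  13  31 245] [182.06530612 262.63265306]
11 [198 261  14  22 126] [202.75396825 274.12698413]
((664.549560546875, 216.76791381835938), (156.95333862304688, 97.51533508300781), 15.004137992858887)
[[576.1256  243.54655]
 [601.3712  149.3558 ]
 [752.9735  189.98927]
 [727.7279  284.18002]]
```

View pics/cropA.png

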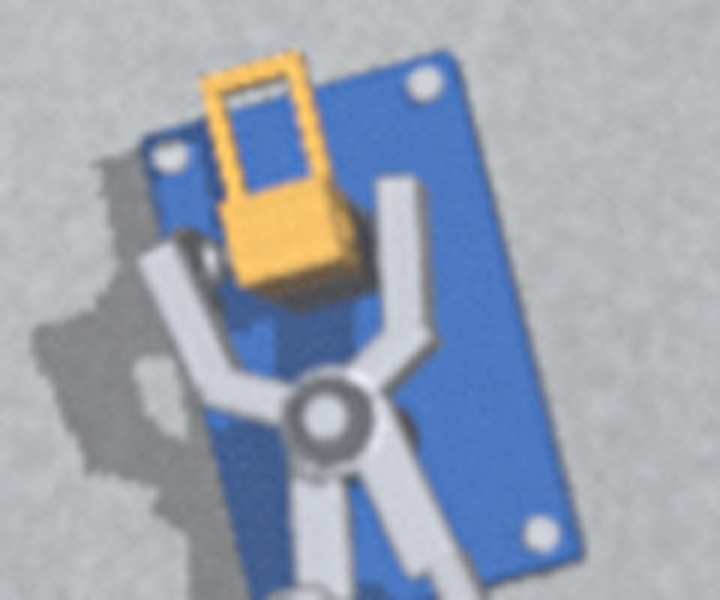

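View pics/cropB.png

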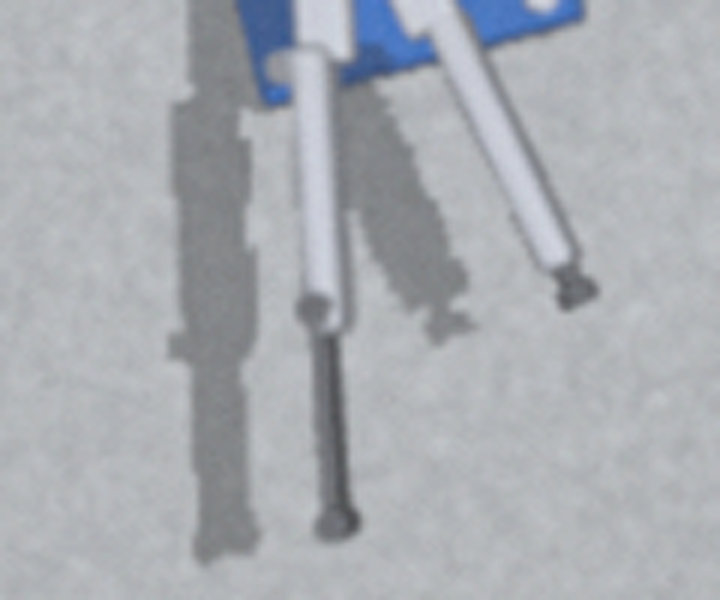

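Crop A shows the pivot bolt at crop (325,418), the buckle, and the rivet head proud on its left (+y) side. Crop B shows the lever tip at (336,523) and the tail end at (313,308).

```bash
python3 - <<'E'
from h import *
sc=lambda u,v,x0,y0:((u+.5)/6-.5+x0,(v+.5)/6-.5+y0)
P={}
def g(k,px,z): P[k]=onz("top",[px],z)[0]
g('piv',sc(325,418,140,180),.081)
g('tip',sc(338,520,140,270),.070)
g('+h end',sc(322,330,140,270),.072)
g('-h end',sc(562,262,140,270),.072)
g('buckNW',sc(205,78,140,180),.078); g('buckNE',sc(302,52,140,180),.078)
g('buckSW',sc(243,290,140,180),.078); g('buckSE',sc(355,255,140,180),.078)
for k,u,v in [('s1',170,157),('s2',425,83),('s3',541,533)]: g(k,sc(u,v,140,180),.014)
yaw=np.deg2rad(15.0)
ex=np.array([np.cos(yaw),np.sin(yaw)]);ey=np.array([-ex[1],ex[0]])
for k,p in P.items(): d=(p[:2]-P['piv'][:2])*1000; print(k,np.round(p*1000,1),np.round([d@ex,d@ey],1))
c=np.array([664.5,216.8])-P['piv'][:2]*1000; print('base ctr',c@ex,c@ey)
d=P['s2']-P['s1'];print('yaw s1s2',np.rad2deg(np.arctan2(d[0],-d[1])));d=P['s2']-P['s3'];print(np.rad2deg(np.arctan2(d[1],d[0])))
b=P['buckNE']-P['buckNW'];print(np.rad2deg(np.arctan2(b[0],-b[1])))
# scene view check of pivot
print(proj("scene",[P['piv'],P['tip']]))
im=cv2.imread("pics/scene0.png")
cv2.imwrite("pics/cropS.png",cv2.convertScaleAbs(cv2.resize(im[220:370,350:490],(560,600),interpolation=cv2.INTER_CUBIC),alpha=1.8))
E
```

```text
piv [635.6 209.9  81. ] [0. 0.]
tip [458.9 207.5  70. ] [-171.3   43.4]
+h end [511.2 211.7  72. ] [-119.7   33.9]
-h end [529.7 144.8  72. ] [-119.1  -35.5]
buckNW [732.5 246.9  78. ] [103.1  10.6]
buckNE [739.4 219.2  78. ] [102.6 -17.9]
buckSW [672.  234.5  78. ] [41.6 14.3]
buckSE [681.5 202.9  78. ] [ 42.5 -18.7]
s1 [721.9 274.9  14. ] [100.2  40.5]
s2 [743.1 197.6  14. ] [100.6 -39.7]
s3 [608.1 161.2  14. ] [-39.2 -39.9]
base ctr 29.683795522920168 -0.8605913875863042
yaw s1s2 15.32905256413362
15.070533533286781
14.055482849010419
[[418.94980924 273.07637719]
 [470.31256159 233.28518023]]
```

View pics/cropS.png

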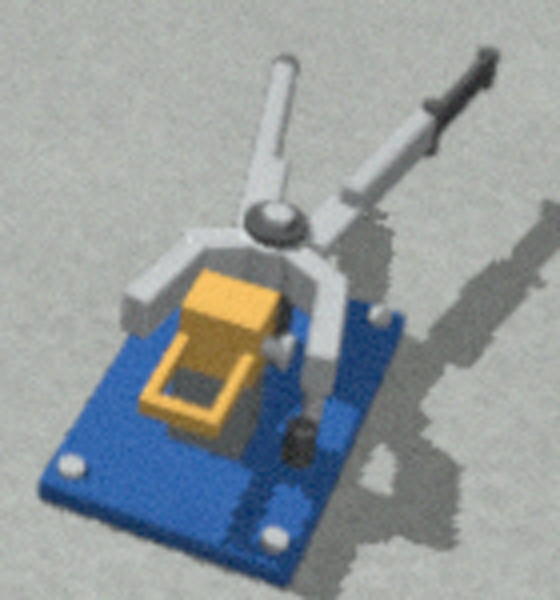

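```bash
cat >> h.py <<'E'
from scipy.spatial.transform import Rotation as R
O=np.array([.636,.210]);YAW=np.deg2rad(15.3)
def w(x,y,z):
    c,s=np.cos(YAW),np.sin(YAW); return np.array([O[0]+(c*x-s*y)/1e3,O[1]+(s*x+c*y)/1e3,z/1e3])
def to(x,y,z,flip=1):
    s=env.get_state();r=R.from_quat(np.roll(s["orientation"],-1));p=np.array(s["tcp_pos"])
    ty=np.array([-np.sin(YAW),np.cos(YAW),0])*flip; tx=np.array([0,0,-1.])
    G=R.from_matrix(np.c_[tx,ty,np.cross(tx,ty)])
    print('axes\n',np.round(r.as_matrix(),3))
    d=(r.inv()*G).as_rotvec(degrees=True)
    print('rotvec tool deg',np.round(d,2),'shift tool cm (before turn)',np.round(r.inv().apply(w(x,y,z)-p)*100,2),'after turn',np.round(G.inv().apply(w(x,y,z)-p)*100,2))
    q=p[:2]-O;c,sn=np.cos(YAW),np.sin(YAW)
    print('t',s["clock"],'tcp stand',np.round([1e3*(c*q[0]+sn*q[1]),1e3*(-sn*q[0]+c*q[1]),1e3*p[2]],1),'F',np.round(s["wrist_force"],2),'gap',s["finger_gap"],'j',np.round(s["joint_pos"],2))
E
python3 -c "
from h import *
to(-80,0,130,1);to(-80,0,130,-1)"
```

```text
axes
 [[-0.001  0.309  0.951]
 [-0.001  0.951 -0.309]
 [-1.    -0.002 -0.   ]]
rotvec tool deg [-33.28  -0.04   0.08] shift tool cm (before turn) [ 10.07 -22.23  47.33] after turn [ 10.05 -44.56  27.36]
t 0.1 tcp stand [-353.6  445.6  230.5] F [ 0.13 -0.66  0.07] gap 0.08530379787575977 j [1.12 0.31 0.05 1.3  0.   1.43]
axes
 [[-0.001  0.309  0.951]
 [-0.001  0.951 -0.309]
 [-1.    -0.002 -0.   ]]
rotvec tool deg [1.4672e+02 1.1000e-01 5.0000e-02] shift tool cm (before turn) [ 10.07 -22.23  47.33] after turn [ 10.05  44.56 -27.36]
t 0.1 tcp stand [-353.6  445.6  230.5] F [ 0.13 -0.66  0.07] gap 0.08530379787575977 j [1.12 0.31 0.05 1.3  0.   1.43]
```

drive_tool(
  plan=[
    [[0, 0, 0, -6.65, 0, 0, 1], [0, 0, 0, -6.65, 0, 0, 1], [0, 0, 0, -6.65, 0, 0, 1], [0, 0, 0, -6.65, 0, 0, 1], [0, 0, 0, -6.65, 0, 0, 1]],
  ],
  squeeze=30,
)

```text
clock: 0.52
tcp_pos: [0.1774, 0.5466, 0.2307]
orientation: [0.7, -0.096, 0.701, 0.096]
wrist_force: [0.2, 1.0, -0.3]
finger_gap: 0.0856
```

drive_tool(
  plan=[
    [[0, -2.9, 1.8, 0, 0, 0, 1], [0, -2.9, 1.8, 0, 0, 0, 1], [0, -2.9, 1.8, 0, 0, 0, 1], [0, -2.9, 1.8, 0, 0, 0, 1], [0, -2.9, 1.8, 0, 0, 0, 1]],
  ],
)

```text
clock: 0.93
tcp_pos: [0.3031, 0.4295, 0.2309]
orientation: [0.701, -0.094, 0.701, 0.094]
wrist_force: [0.7, -0.1, -0.8]
finger_gap: 0.0852
```

drive_tool(
  plan=[
    [[0, -2.9, 1.8, 0, 0, 0, 1], [0, -2.9, 1.8, 0, 0, 0, 1], [0, -2.9, 1.8, 0, 0, 0, 1], [0, -2.9, 1.8, 0, 0, 0, 1], [0, -2.9, 1.8, 0, 0, 0, 1]],
  ],
)

```text
clock: 1.35
tcp_pos: [0.4283, 0.3131, 0.231]
orientation: [0.701, -0.094, 0.701, 0.094]
wrist_force: [-0.1, 1.3, -0.7]
finger_gap: 0.0856
```

```bash
python3 -c "
from h import *
to(-80,0,130,1)"
```

```text
axes
 [[-0.001 -0.263  0.965]
 [-0.     0.965  0.263]
 [-1.    -0.    -0.001]]
rotvec tool deg [-0.03 -0.03  0.  ] shift tool cm (before turn) [ 10.09 -15.42   9.33] after turn [ 10.1  -15.43   9.31]
t 1.35 tcp stand [-173.1  154.3  231. ] F [-0.11  1.25 -0.72] gap 0.08562457178911947 j [ 0.48  0.23 -0.07  1.27  0.    0.21]
```

drive_tool(
  plan=[
    [[0, -3.1, 1.9, 0, 0, 0, 1], [0, -3.1, 1.9, 0, 0, 0, 1], [0, -3.1, 1.9, 0, 0, 0, 1], [0, -3.0, 1.8, 0, 0, 0, 1], [0, -2.8, 1.6, 0, 0, 0, 1]],
  ],
)

```text
clock: 1.77
tcp_pos: [0.5562, 0.1911, 0.2307]
orientation: [0.701, -0.094, 0.701, 0.094]
wrist_force: [0.6, 0.2, -0.0]
finger_gap: 0.0852
```

drive_tool(
  plan=[
    [[2, 0, 0, 0, 0, 0, 1], [2.5, 0, 0, 0, 0, 0, 1], [2.5, 0, 0, 0, 0, 0, 1], [1.5, 0, 0, 0, 0, 0, 1], [0, 0, 0, 0, 0, 0, 1]],
  ],
)

```text
clock: 2.18
tcp_pos: [0.5523, 0.1921, 0.1419]
orientation: [0.698, -0.094, 0.704, 0.094]
wrist_force: [-0.3, -0.4, -0.2]
finger_gap: 0.0856
```

```bash
python3 - <<'E'
from h import *
to(-80,0,40,1)
for n in("scene","top"):
    cv2.imwrite(f"pics/{n}1.png",env.read_camera(n)[:,:,::-1])
a=cv2.imread("pics/scene1.png")[180:360,340:500];b=cv2.imread("pics/top1.png")[180:360,120:280]
cv2.imwrite("pics/c1.png",cv2.convertScaleAbs(np.hstack([cv2.resize(x,(400,450),interpolation=cv2.INTER_CUBIC) for x in(a,b)]),alpha=1.7))
E
```

```text
axes
 [[-0.008 -0.263  0.965]
 [-0.001  0.965  0.263]
 [-1.     0.001 -0.008]]
rotvec tool deg [-0.06 -0.45 -0.04] shift tool cm (before turn) [10.18 -0.49  0.63] after turn [10.19 -0.48  0.55]
t 2.1833 tcp stand [-85.5   4.8 141.9] F [-0.31 -0.45 -0.19] gap 0.08557013882357019 j [ 0.2   0.38 -0.08  1.12  0.   -0.07]
```

View pics/c1.png

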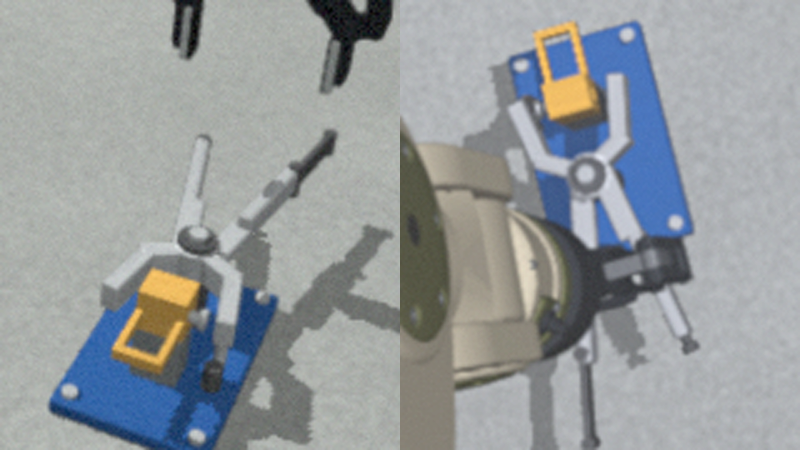

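The fingers straddle both handles, seen at about (185,30) and (335,70) in the left crop. I'll correct 5 mm sideways and then descend.

drive_tool(
  plan=[
    [[0, -0.3, 0.3, 0, -0.4, 0, 1], [0, -0.2, 0.25, 0, 0, 0, 1], [1.5, 0, 0, 0, 0, 0, 1], [1.5, 0, 0, 0, 0, 0, 1], [0.5, 0, 0, 0, 0, 0, 1]],
  ],
)

```text
clock: 2.7
tcp_pos: [0.5621, 0.1894, 0.1109]
orientation: [0.703, -0.094, 0.698, 0.094]
wrist_force: [-0.6, -0.9, -0.4]
finger_gap: 0.0855
```

```bash
python3 -c "
from h import *
to(-80,0,40,1)"
```

```text
axes
 [[ 0.007 -0.263  0.965]
 [ 0.002  0.965  0.263]
 [-1.    -0.     0.007]]
rotvec tool deg [-0.04  0.41  0.  ] shift tool cm (before turn) [ 7.09  0.03 -0.38] after turn [ 7.09  0.03 -0.33]
t 2.7 tcp stand [-76.7  -0.3 110.9] F [-0.59 -0.87 -0.42] gap 0.08553025714946555 j [ 0.19  0.4  -0.13  1.03  0.   -0.08]
```

drive_tool(
  plan=[
    [[1.5, 0, -0.2, 0, 0, 0, 1], [1.5, 0, 0, 0, 0, 0, 1], [1.5, 0, 0, 0, 0, 0, 1], [1.5, 0, 0, 0, 0, 0, 1], [0.7, 0, 0, 0, 0, 0, 1]],
  ],
)

```text
clock: 3.12
tcp_pos: [0.5603, 0.1891, 0.0436]
orientation: [0.703, -0.094, 0.699, 0.094]
wrist_force: [1.0, -0.3, -0.2]
finger_gap: 0.0852
```

```bash
python3 - <<'E'
from h import *
to(-80,0,40,1)
for n in("scene","top"):
    cv2.imwrite(f"pics/{n}2.png",env.read_camera(n)[:,:,::-1])
a=cv2.imread("pics/scene2.png")[180:360,340:500];b=cv2.imread("pics/top2.png")[180:360,120:280]
cv2.imwrite("pics/c2.png",cv2.convertScaleAbs(np.hstack([cv2.resize(x,(400,450),interpolation=cv2.INTER_CUBIC) for x in(a,b)]),alpha=1.7))
E
```

```text
axes
 [[ 0.006 -0.263  0.965]
 [ 0.002  0.965  0.263]
 [-1.     0.     0.006]]
rotvec tool deg [-0.03  0.36 -0.  ] shift tool cm (before turn) [ 0.36  0.02 -0.15] after turn [ 0.36  0.02 -0.15]
t 3.1167 tcp stand [-78.5  -0.2  43.6] F [ 0.99 -0.34 -0.22] gap 0.08521427623844156 j [ 0.19  0.46 -0.22  0.89  0.   -0.08]
```

View pics/c2.png

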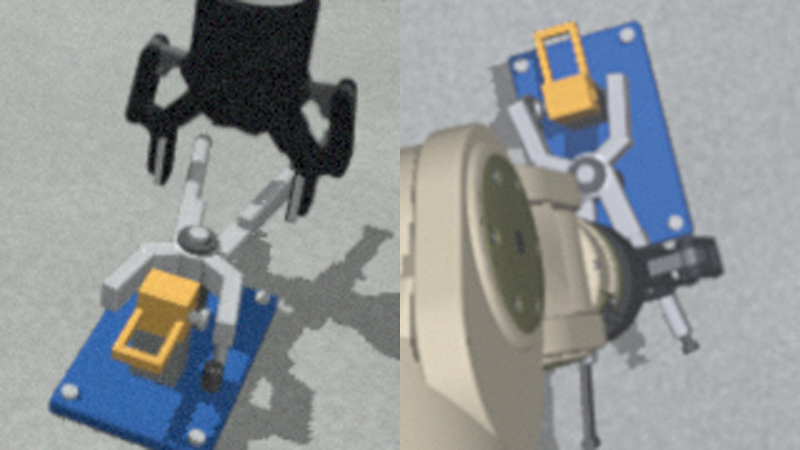

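The two fingers are at about (160,170) and (297,200) in the left crop, one outside each handle. Now I'll squeeze.

drive_tool(
  plan=[
    [[0.2, 0, 0, 0, 0, 0, 0.7], [0, 0, 0, 0, 0, 0, 0.6], [0, 0, 0, 0, 0, 0, 0.5], [0, 0, 0, 0, 0, 0, 0.4], [0, 0, 0, 0, 0, 0, 0.3]],
  ],
  squeeze=35,
)

```text
clock: 3.63
tcp_pos: [0.5607, 0.1914, 0.0444]
orientation: [0.704, -0.093, 0.698, 0.096]
wrist_force: [-2.9, 6.4, 4.1]
finger_gap: 0.0307
```

drive_tool(
  plan=[
    [[0, 0, 0, 0, 0, 0, 0.25], [0, 0, 0, 0, 0, 0, 0.25], [0, 0, 0, 0, 0, 0, 0.25], [0, 0, 0, 0, 0, 0, 0.25], [0, 0, 0, 0, 0, 0, 0.25]],
  ],
)

```text
clock: 4.05
tcp_pos: [0.5607, 0.1914, 0.0444]
orientation: [0.704, -0.093, 0.698, 0.096]
wrist_force: [-3.9, 6.1, 5.9]
finger_gap: 0.0309
```

drive_tool(
  plan=[
    [[0, 0, 0, 0, 0, 0, 0.22], [0, 0, 0, 0, 0, 0, 0.22], [0, 0, 0, 0, 0, 0, 0.22], [0, 0, 0, 0, 0, 0, 0.22], [0, 0, 0, 0, 0, 0, 0.22]],
  ],
)

```text
clock: 4.47
tcp_pos: [0.5607, 0.1914, 0.0444]
orientation: [0.704, -0.093, 0.698, 0.096]
wrist_force: [-3.6, 6.8, 5.7]
finger_gap: 0.0307
```

drive_tool(
  plan=[
    [[0, 0, 0, 0, 0, 0, 0.5], [0, 0, 0, 0, 0, 0, 0.75], [0, 0, 0, 0, 0, 0, 1], [0, 0, 0, 0, 0, 0, 1], [0, 0, 0, 0, 0, 0, 1]],
  ],
)

```text
clock: 4.88
tcp_pos: [0.5607, 0.1889, 0.0424]
orientation: [0.703, -0.094, 0.698, 0.094]
wrist_force: [-0.9, 0.1, 0.1]
finger_gap: 0.0852
```

drive_tool(
  plan=[
    [[-1.0, 0, 0, 0, 0, 0, 1], [-2, 0, 0, 0, 0, 0, 1], [-2, 0, 0, 0, 0, 0, 1], [-2, 0, 0, 0, 0, 0, 1], [-1, 0, 0, 0, 0, 0, 1]],
  ],
)

```text
clock: 5.3
tcp_pos: [0.5613, 0.1892, 0.1256]
orientation: [0.705, -0.094, 0.697, 0.094]
wrist_force: [-0.1, 0.4, 0.8]
finger_gap: 0.0856
```

```bash
cat > look.py <<'E'
import sys
from h import *
k=sys.argv[1]
to(-168,-18,150,1)
for n in("scene","top"):
    cv2.imwrite(f"pics/{n}{k}.png",env.read_camera(n)[:,:,::-1])
a=cv2.imread(f"pics/scene{k}.png")[210:360,350:480];b=cv2.imread(f"pics/top{k}.png")[180:375,120:280]
cv2.imwrite(f"pics/c{k}.png",cv2.convertScaleAbs(np.hstack([cv2.resize(x,(400,h),interpolation=cv2.INTER_CUBIC) for x,h in((a,480),(b,480))]),alpha=1.7))
E
python3 look.py 3
```

```text
axes
 [[ 0.01  -0.263  0.965]
 [ 0.003  0.965  0.263]
 [-1.    -0.     0.011]]
rotvec tool deg [-0.04  0.62  0.02] shift tool cm (before turn) [-2.54 -1.77 -9.02] after turn [-2.44 -1.76 -9.05]
t 5.3 tcp stand [-77.5  -0.4 125.6] F [-0.08  0.36  0.83] gap 0.08556575014745021 j [ 0.19  0.39 -0.11  1.06  0.   -0.08]
```

View pics/c3.png

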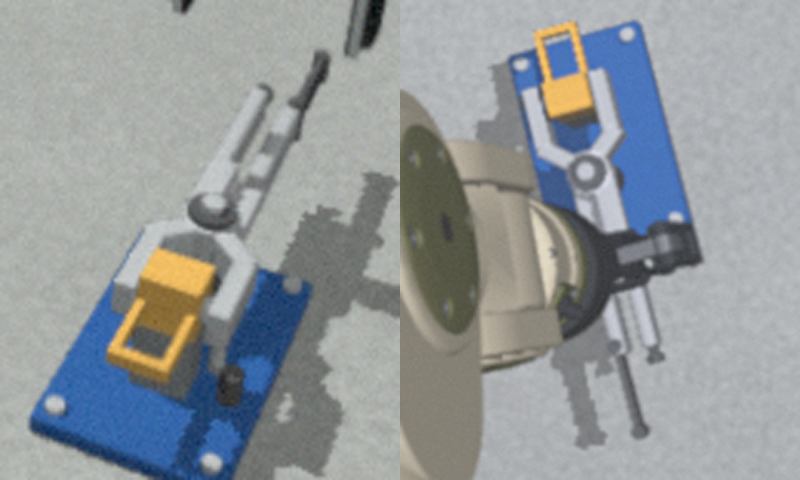

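The pliers stayed locked after letting go: the jaws are closed on the buckle at crop (570,95), the handles are parallel, and the lever tip is at crop (640,430). I'll check the tip position while moving to the lever.

```bash
python3 - <<'E'
from h import *
c,s=np.cos(YAW),np.sin(YAW)
for px,z in [((216,354.7),.07),((222,324),.07),((194.5,249.7),.081)]:
    p=onz("top",[px],z)[0][:2]-O; print(1e3*(c*p[0]+s*p[1]),1e3*(-s*p[0]+c*p[1]))
E
```

```text
-177.77793213320842 11.194825920026705
-131.70576977184103 -11.753922251450847
-1.4671724999100586 -0.9750317036606735
```

drive_tool(
  plan=[
    [[0, 0, -1.8, 0, 0.5, 0, 0.6], [0, -0.6, -2, 0, 0, 0, 0.3], [0, -0.6, -2, 0, 0, 0, 0], [0, -0.6, -2, 0, 0, 0, 0], [0, 0, -1.3, 0, 0, 0, 0]],
  ],
)

```text
clock: 5.82
tcp_pos: [0.4742, 0.1465, 0.1208]
orientation: [0.699, -0.094, 0.703, 0.093]
wrist_force: [-0.2, 0.1, -0.2]
finger_gap: 0.0256
```

```bash
python3 -c "
from h import *
to(-169,-18,45,1)"
```

```text
axes
 [[-0.005 -0.263  0.965]
 [-0.001  0.965  0.263]
 [-1.     0.    -0.005]]
rotvec tool deg [-0.07 -0.3  -0.  ] shift tool cm (before turn) [7.57 0.06 0.42] after turn [7.58 0.06 0.38]
t 5.8167 tcp stand [-172.8  -18.6  120.8] F [-0.17  0.07 -0.16] gap 0.025624069215076085 j [ 0.14  0.23 -0.35  1.   -0.   -0.13]
```

drive_tool(
  plan=[
    [[0, 0, 0.3, 0, 0, 0, 0], [0, 0, 0, 0, 0, 0, 0], [1, 0, 0, 0, 0, 0, 0], [1.5, 0, 0, 0, 0, 0, 0], [1, 0, 0, 0, 0, 0, 0]],
  ],
)

```text
clock: 6.23
tcp_pos: [0.4802, 0.1487, 0.0856]
orientation: [0.7, -0.094, 0.702, 0.094]
wrist_force: [0.0, -0.6, -0.5]
finger_gap: -0.0
```

drive_tool(
  plan=[
    [[1, 0, 0, 0, 0, 0, 0], [1, 0, 0, 0, 0, 0, 0], [1, 0, 0, 0, 0, 0, 0], [1, 0, 0, 0, 0, 0, 0], [0, 0, 0, 0, 0, 0, 0]],
  ],
)

```text
clock: 6.65
tcp_pos: [0.4782, 0.1483, 0.045]
orientation: [0.699, -0.094, 0.703, 0.094]
wrist_force: [-1.0, -0.5, -0.1]
finger_gap: -0.0003
```

```bash
python3 look.py 4
```

```text
axes
 [[-0.005 -0.263  0.965]
 [-0.001  0.965  0.263]
 [-1.     0.    -0.005]]
rotvec tool deg [-0.03 -0.3  -0.03] shift tool cm (before turn) [-1.05e+01 -0.00e+00 -1.00e-02] after turn [-1.05e+01 -1.00e-02  5.00e-02]
t 6.65 tcp stand [-168.5  -17.9   45. ] F [-0.99 -0.51 -0.07] gap -0.0003018836580659534 j [ 0.14  0.31 -0.44  0.82 -0.   -0.13]
```

View pics/c4.png

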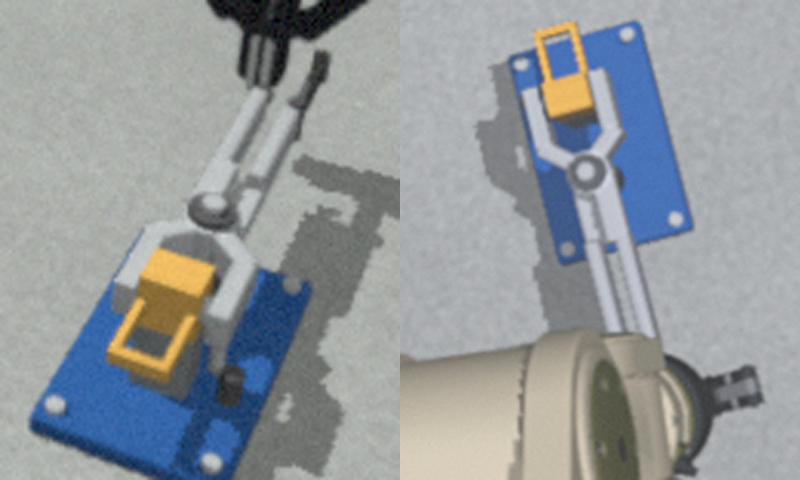

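The closed fingers (crop (262,80)) sit on the -y side of the lever, and its tip is at (320,60). Next I'll push toward +y.

drive_tool(
  plan=[
    [[0, 0.6, 0, 0, 0, 0, 0], [0, 0.6, 0, 0, 0, 0, 0], [0, 0.6, 0, 0, 0, 0, 0], [0, 0.6, 0, 0, 0, 0, 0], [0, 0.6, 0, 0, 0, 0, 0]],
  ],
)

```text
clock: 7.17
tcp_pos: [0.4719, 0.1782, 0.0478]
orientation: [0.701, -0.094, 0.701, 0.094]
wrist_force: [0.2, -1.0, 0.8]
finger_gap: -0.0001
```

drive_tool(
  plan=[
    [[0, 0.4, 0, 0, 0, 0, 0], [0, 0.4, 0, 0, 0, 0, 0], [0, 0.4, 0, 0, 0, 0, 0], [0, 0.3, 0, 0, 0, 0, 0], [0, 0, 0, 0, 0, 0, 0]],
  ],
)

```text
clock: 7.58
tcp_pos: [0.4673, 0.1926, 0.0472]
orientation: [0.7, -0.094, 0.702, 0.095]
wrist_force: [-0.1, -0.3, 0.9]
finger_gap: 0.0004
```

```bash
python3 look.py 5
```

```text
axes
 [[-0.002 -0.264  0.964]
 [ 0.001  0.964  0.264]
 [-1.     0.001 -0.002]]
rotvec tool deg [ 0.01 -0.13 -0.07] shift tool cm (before turn) [-10.29  -4.57  -0.09] after turn [-10.28  -4.58  -0.07]
t 7.5833 tcp stand [-167.3   27.8   47.2] F [-0.11 -0.31  0.86] gap 0.00035770611114527994 j [ 0.23  0.32 -0.43  0.82  0.   -0.04]
```

View pics/c5.png

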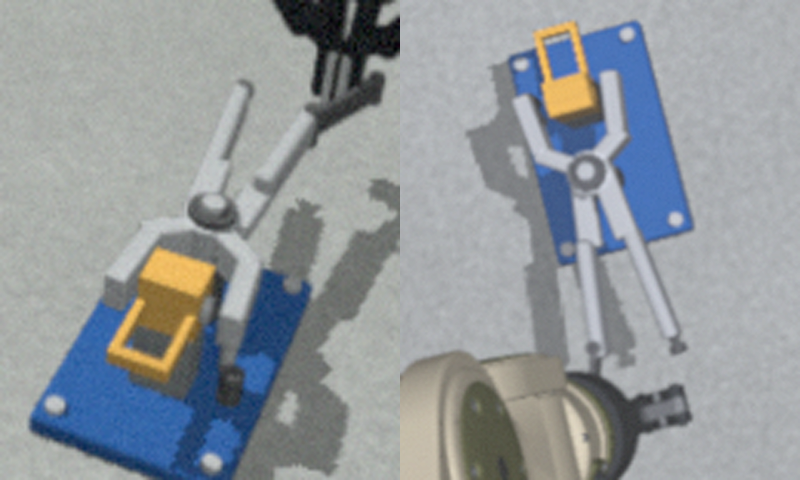

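The pliers are opening, with the jaws apart at crop (520,100)/(610,75), and the lever is still deflected. I'll push a little further.

drive_tool(
  plan=[
    [[0, 0.3, 0, 0, 0, 0, 0], [0, 0.3, 0, 0, 0, 0, 0], [0, 0.3, 0, 0, 0, 0, 0], [0, 0, 0, 0, 0, 0, 0], [0, 0, 0, 0, 0, 0, 0]],
  ],
)

```text
clock: 8.1
tcp_pos: [0.4653, 0.2008, 0.0473]
orientation: [0.7, -0.094, 0.701, 0.094]
wrist_force: [0.0, -0.1, 0.3]
finger_gap: 0.0
```

drive_tool(
  plan=[
    [[0, -1, 0, 0, 0, 0, 0], [0, -1.5, 0, 0, 0, 0, 0], [0, -1.5, 0, 0, 0, 0, 0], [0, -1, 0, 0, 0, 0, 0], [0, 0, 0, 0, 0, 0, 0]],
  ],
)

```text
clock: 8.52
tcp_pos: [0.4793, 0.1504, 0.0474]
orientation: [0.7, -0.093, 0.701, 0.093]
wrist_force: [0.1, -0.6, -0.8]
finger_gap: 0.0001
```

drive_tool(
  plan=[
    [[-2, 0, 0, 0, 0, 0, 0], [-2.5, 0, 0, 0, 0, 0, 0], [-2.5, 0, 0, 0, 0, 0, 0], [-2.5, 0, 0, 0, 0, 0, 0], [-2.5, 0, 0, 0, 0, 0, 0]],
  ],
)

```text
clock: 8.93
tcp_pos: [0.4784, 0.1525, 0.1684]
orientation: [0.7, -0.094, 0.702, 0.094]
wrist_force: [-0.2, -0.8, 0.5]
finger_gap: 0.0001
```

drive_tool(
  plan=[
    [[0, 2, -2, 0, 0, 0, 0], [0, 3, -2, 0, 0, 0, 0], [0, 3, -2, 0, 0, 0, 0], [0, 3, -2, 0, 0, 0, 0], [0, 2, -1, 0, 0, 0, 0]],
  ],
)

```text
clock: 9.35
tcp_pos: [0.3546, 0.2551, 0.1675]
orientation: [0.7, -0.094, 0.702, 0.094]
wrist_force: [0.6, 0.4, -0.2]
finger_gap: 0.0002
```

```bash
python3 look.py 6
```

```text
axes
 [[-0.003 -0.264  0.964]
 [ 0.     0.964  0.264]
 [-1.     0.001 -0.003]]
rotvec tool deg [ 0.03 -0.18 -0.05] shift tool cm (before turn) [  1.71 -13.58   9.16] after turn [  1.75 -13.58   9.16]
t 9.35 tcp stand [-259.6  117.8  167.5] F [ 0.59  0.39 -0.15] gap 0.00023278704690111304 j [ 0.44  0.08 -0.4   1.09  0.    0.17]
```

View pics/c6.png

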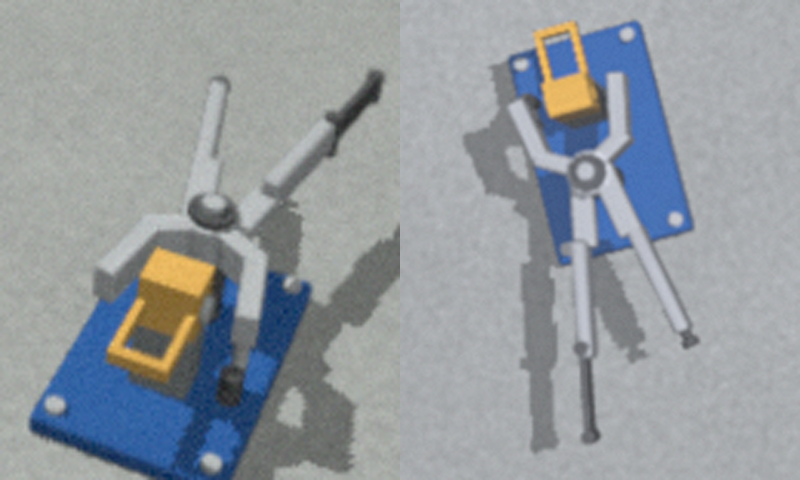

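The pliers are fully open again, with the handles and lever back where they started. I'll zoom in on the rivet and compare its head to the expected home position.

```bash
python3 - <<'E'
from h import *
out=[]
for n,(x0,y0) in (("scene",(390,280)),("top",(160,200))):
  for k in(0,6):
    im=cv2.imread(f"pics/{n}{k}.png")[y0:y0+45,x0:x0+60]
    im=cv2.convertScaleAbs(cv2.resize(im,(396,297),interpolation=cv2.INTER_CUBIC),alpha=1.9)
    # circles: home outer head centre (y=19) red; proud-by-6.5 green
    for y,c in((19,(0,0,255)),(25.5,(0,255,0))):
        q=proj(n,[w(55,y,62)])[0]; p=((q-[x0,y0]+.5)*6.6).astype(int); cv2.circle(im,tuple(map(int,p)),3,c,1)
        print(n,y,q,p)
    out.append(im)
cv2.imwrite("pics/riv.png",np.vstack([np.hstack(out[:2]),np.hstack(out[2:])]))
a=cv2.imread("pics/top0.png");b=cv2.imread("pics/top6.png")
print('twin diff',cv2.absdiff(a,b)[140:320,390:480].max(),cv2.absdiff(a,b)[140:320,390:480].mean())
E
```

```text
scene 19 [418.24728504 307.36727231] [189 183]
scene 25.5 [422.48559659 308.71451323] [217 192]
scene 19 [418.24728504 307.36727231] [189 183]
scene 25.5 [422.48559659 308.71451323] [217 192]
top 19 [177.89581521 222.32388248] [121 150]
top 25.5 [174.27807821 223.37128691] [ 97 157]
top 19 [177.89581521 222.32388248] [121 150]
top 25.5 [174.27807821 223.37128691] [ 97 157]
twin diff 8 0.9158230452674897
```

View pics/riv.png

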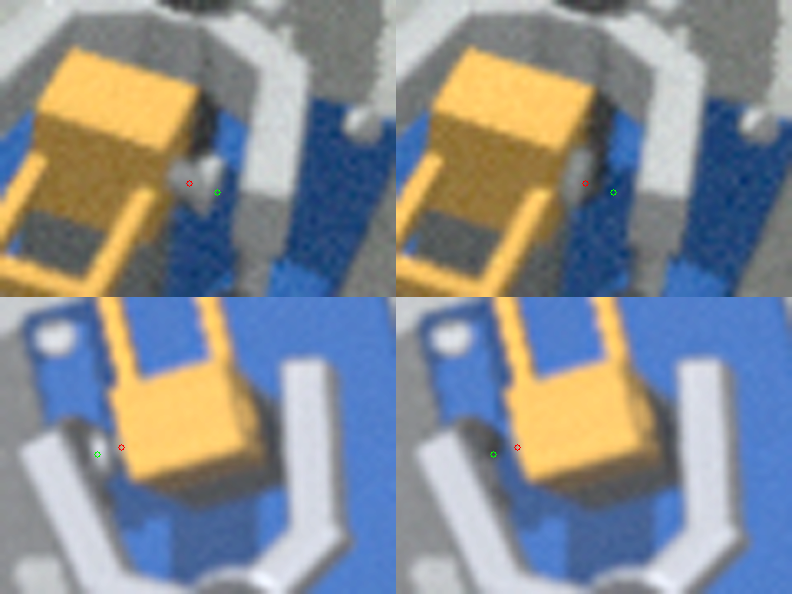

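The rivet head was proud before (left column, highlight at (207,170)). It now sits flat against the buckle at about (580,180), with no gap. In the top view it's hidden under the buckle's edge, as it should be at home. The twin hasn't changed, so I'm handing in.

```bash
python3 -c "
from workcell import env
s=env.get_state();print(s['clock'],s['wrist_force']);print(env.hand_in())"
```

```text
9.45 [ 1.01515248 -0.26272098 -0.20588473]
the job is handed in; nothing more can be done
None
```

The job is done and handed in at 9.45 s: the rivet is home in the buckle and the pliers are open again.

- **Squeeze:** I squeezed the handles of the buckle's pliers at x ≈ -80 with a 35 N grip until they snapped shut, at a finger gap of 31 mm against the 32 mm expected. After I let go they stayed locked. The lever tip then measured (-178, 11) mm, against (-178, 12.5) mm for shut pliers.
- **Release:** I pushed the lever toward +y with the closed fingers. The pliers sprang open, and I backed the arm well clear.

**Last checks:** The final images show the handles fully open, the lever back at rest, and the rivet head flat against the buckle. I judged the rivet by eye from zoomed crops with the home position marked, good to about 1–2 mm. In the top view the head is hidden, so only the scene view shows it. The twin pliers look unchanged between the first and last top pictures. Every wrist force I read stayed below 10 N. No check failed.

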